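# Tighten the pressure filter's rim nuts by quarter turns

### The arm

A 6-joint arm with a two-finger parallel gripper is mounted at the origin on the work surface. World frame = base frame: x ahead of the robot, y to its left, z up, the work surface at z = 0. Lengths are in mm, angles in degrees, forces in N, time in s.
With the tool pointing down it reaches from about 350 to 875 mm from the base axis. Payload 4.2 kg.
Tool frame: the origin (TCP) lies at the very end of the fingers, on their centre line; the grasp point (between the pads) lies 19 mm behind it (env.hold_point_z is the distance from the TCP to the grasp point, in mm); z points along the fingers, y is the line along which they close (so a half turn about z gives the same grasp; the last joint's range is limited). The gripper opens to 87 mm and grips with 3 to 60 N. Pads are 19 mm wide; open, the fingers measure 117 mm over their backs; the gripper's body (75 mm by 190 mm) begins 51 mm behind the grasp point.
Start: joints at [-53.423, 22.042, 0.453, 0, -68.411, -14.817], TCP at [231.723, -580.434, 222.55] pointing down, gripper open.
Joint ranges: [-179.83, 179.83], [-69.29, 118.12], [-61.27, 80.66], [-181.25, 117.63], [-171.15, -9.14], [-177.46, 177.46]. Speed limits (degrees/s): [159.86, 159.86, 180, 180, 180, 180].

### API

Orientations are given as a 3x3 rotation matrix whose columns are the frame's x, y, z axes.
In Python, from rig import env, camera, sign_off gives the robot as it stands.
- The arm moves only by the tool apply_moves, never from a script. Its argument "motion" is a list of rows, each a list of 3 entries, a list of its own where there are three numbers: the shift along the tool's x, y, z in m, then the turn, a rotation vector about the tool's x, y, z in rad, then the opening, from -1 (shut) to 1 (fully open). In form: [[[tx, ty, tz], [wx, wy, wz], gripper], ...]. A call has 1 to 10 rows; each row shifts and turns the commanded pose from where the row before left it, along the tool's axes as they then stand; what a row does not reach is not made up. A row lasts 1/10 s, in which the tool goes at most 50 mm and 8.59 degrees, less where a joint would pass 70% of its speed; a pose out of reach is approached as far as the arm can. A call with a gripper value outside its range is refused whole. The fingers move at their own pace and stop on an object; "grip_force" is the grip in N (left out, the last holds). Time passes only in rows, so rows that do not move let the fingers close. It gives the time, the measured TCP pose, the force, the opening and the grip force at its end, in the units of the state.
- env.sense(): the state, without advancing time (a new reading comes with each control period).
- camera(name): name is "scene" or "side" or "wrist"; returns a dict with "img" (480x640x3 uint8, blue, green, red), "camera_matrix" (3x3 intrinsics, pixels), "R" (3x3) and "t" (3): a world point X has camera coordinates R X + t; the wrist camera has in their place "T_tool_cam" (4x4, takes a point from camera to tool coordinates, whose origin is the TCP and whose axes are the flange's). Camera axes: x right, y down, z forward; pixel columns grow to the right and rows downward; lengths in mm; the calibration is good to about 2 mm. A picture is of the moment at which its call begins: read the wrist's pose just before it. There is no depth.
- sign_off(): hands the job in; it is judged then, once.
The state is a dict: "clock": time; "joints": joint angles; "joint_velocities": joint speeds; "joint_torque": joint torques, N m; "ee_pos": TCP position; "eef_rot": TCP orientation; "contact_force": force on the tool from outside, world axes, zero at the start; "moment": the same for the moment, N m; "opening": finger opening in mm; "finger_force": force on a finger pad.
Only numpy, scipy, OpenCV 4.12 (cv2) and the standard library are available. Lean on these libraries where they do the work, as an engineer would, in place of code of your own. Each camera call takes 0.05 s, during which the arm holds its last target. There are 200 camera calls.

### The job

Take the orange-handled key and tighten two nuts on the rim of the pressure filter clockwise, in this order: first the red-collared nut by one quarter turn, then the blue-collared nut by two quarter turns, each ending with its white line on a quarter mark. The nuts stand at unknown heights: feel the key home onto each one, press only gently, turn nuts only with the key, and leave the two grey-collared nuts and everything else on the bench alone. Let go of the key at the end and leave it standing upright, home on the blue nut.

Things in the scene. Friction and masses are not known exactly. Their poses are not given: they have to be found in the camera images.
- filter: the pressure filter, fixed: steel drum, round flange 176 mm across, its top 80 mm above the bench; window and brass pin (18 mm tall) in the middle. Origin: centre of its underside, z up. Four brass square nuts stand on the flange 65 mm from the centre: red-collared along its +x, blue-collared along -y (next clockwise from above), grey-collared along -x and +y. It must never be pushed with over 30 N
- red_seat (a point): point on the flange top on the red-collared nut's axis. All nuts alike: head 16 mm square, 12 mm tall, its upper 4 mm tapering to a flat top 11 mm square. The top is 25 to 61 mm above this point, different for each nut and not measured. Collar disc 39 mm across, 3 mm thick, with four white quarter marks, one pointing straight outward from the filter's centre
- blue_seat (a point): point on the flange top on the blue-collared nut's axis. All nuts sit on stiff spring washers: a downward press of about 2.5 N starts a nut moving down, 8 N takes it to a rigid stop 2 mm lower. A nut needs about 0.05 N m to turn and stays where it is left
- red_nut (a joint): turn of the red-collared nut, rad, growing clockwise seen from above; at 0 the white line on the nut points straight outward from the filter's centre and two of its flats face outward and inward. Starts within 0.12 of 0; 1.571 is one quarter turn
- blue_nut (a joint): turn of the blue-collared nut, likewise; 3.142 is two quarter turns
- plain_a_nut (a joint): turn of the grey-collared nut opposite the red one, likewise; leave alone
- plain_b_nut (a joint): turn of the grey-collared nut opposite the blue one, likewise; leave alone
- key_grip (a point): centre of the orange handle of the loose key (66 mm tall, about 0.12 kg), which stands upright on the bench, socket down, left or right of the filter. Handle 44 mm long along the key's x, 14 mm thick along its y, 36 mm tall; this point is 48 mm above the key's lower rim. Below it: a thumb collar 32 mm across (its top 27 mm above the rim), a 13 mm shank, a socket block 26.6 mm square, 14 mm tall
- key_mouth (a point): centre of the key's lower rim, on its axis. The socket opens downward, 17.4 mm square, 8 mm deep, sides along the key's x and y: it fits a nut in any of four ways with about 0.1 rad of play. It drives a nut only with its rim more than 5 mm below the nut's top; it is home when the nut's top meets the socket's roof
- amber_a: amber glass bottle, 52 mm across, 105 mm tall, black cap; stands on the left or the right of the filter, opposite the key. Origin: centre of its underside. Leave alone
- amber_b: amber glass bottle with a paper label and white cap, 52 mm across, 105 mm tall, beyond the filter. Origin: centre of its underside. Leave alone
- amber_c: amber glass bottle, black cap, 52 mm across, 105 mm tall, beyond the filter. Origin: centre of its underside. Leave alone
- wash_bottle: white wash bottle with a bent spout and red tip, 64 mm across, 190 mm tall. Origin: centre of its underside. Leave alone
- beaker: clear beaker, 68 mm across, 85 mm tall. Origin: centre of its underside. Leave alone
- dish: white shallow dish, 90 mm across, 16 mm tall, beyond the filter. Origin: centre of its underside. Leave alone
Not all that is in view belongs to the job. Several things have the shape of the filter; the one meant has the colours described above.

How it is judged (in metres and radians):
On the way, in this order (a step that is already met when the one before it is completed fails the run):
1. with the key on the red-collared nut, that nut is one quarter turn on, the blue-collared one not yet turned (value of joint red_nut between 1.3508 and 1.7908 rad and value of joint blue_nut below 0.4 rad and horizontal distance between key_mouth and red_seat below 0.006 m), for 0.2 s.
2. with the key on the blue-collared nut, that nut is one quarter turn on or more, the red one left as it was (value of joint red_nut between 1.3508 and 1.7908 rad and value of joint blue_nut above 1.3508 rad and horizontal distance between key_mouth and blue_seat below 0.006 m), for 0.1 s.
3. the blue-collared nut is two quarter turns on, the red one left as it was (value of joint red_nut between 1.3508 and 1.7908 rad and value of joint blue_nut between 2.9216 and 3.3616 rad), for 0.2 s.
At the end, for the whole second after the job is handed in: Red nut at one and blue nut at two quarter turns from the outward mark, each within 0.22 rad; grey nuts within 0.3 rad of it; the key let go, at rest on the blue nut within 6 mm of its axis and 0.2 rad of upright (all of step 3 and value of joint plain_a_nut between -0.3 and 0.3 rad and value of joint plain_b_nut between -0.3 and 0.3 rad and horizontal distance between key_mouth and blue_seat below 0.006 m and angle between key_grip's own z axis and vertical below 0.2 rad and z of key_mouth in the frame of blue_seat between 0.01 and 0.056 m and velocity of joint blue_nut below 0.05 rad/s); the robot touches nothing.
It fails at once if the filter or a nut is pushed with more than 30 N (contact force between filter and anything else above 30 N).
It fails at once if the fingers turn or touch the filter or its nuts directly (contact force between the fingers and filter above 1 N).
It fails at once if the blue-collared nut is turned before the red one has had its quarter turn (value of joint blue_nut above 0.5 rad and value of joint red_nut below 1.3508 rad).
It fails at once if a grey-collared nut is turned (value of joint any of plain_a_nut, plain_b_nut above 0.4 rad or value of joint any of plain_a_nut, plain_b_nut below -0.4 rad).
It fails at once if a bottle, the beaker or the dish is shifted by more than 25 mm (distance of any of amber_a, amber_b, amber_c, wash_bottle, beaker, dish from where it was at the start of the episode above 0.025 m).
It also fails if it takes over 72 s, if anything falls off the work surface, if the arm or the gripper's body presses on something with over 40 N, if the wrist force passes 120 N, or if a joint passes its speed limit or range.

## Working session

There is one attempt and no reset: what is moved stays moved. The work goes in short steps, Python scripts to look and compute and a tool call to move; the robot and the scene stay as the last step left them, time stands still between calls to the robot, and variables do not carry over. Pictures are saved under pics/ and viewed, at most 10 in all, crops included, and the job is handed in when it is done.

Besides the shell and the picture viewer there is one more tool, called as name(argument=value, ...) on one line, values as JSON. apply_moves: Moves the arm, as the interface text tells. Its arguments: {"type":"object","properties":{"motion":{"type":"array","items":{"type":"array"}},"grip_force":{"type":"number"}},"required":["motion"]}

```bash
mkdir -p pics; ls
python3 - <<'E'
from rig import env, camera
import cv2,json
s=env.sense();print({k:s[k] for k in('clock','ee_pos','eef_rot','contact_force','opening')})
for n in('scene','side','wrist'):
    c=camera(n);cv2.imwrite(f'pics/{n}0.png',c['img']);print(n,c['camera_matrix'],[c[k] for k in c if k not in('img','camera_matrix')])
E
```

```text
pics
{'clock': 0.0, 'ee_pos': array([ 231.50193488, -579.89115739,  221.45403534]), 'eef_rot': array([[-9.28822779e-01, -3.70523247e-01, -8.77259303e-04],
       [-3.70524277e-01,  9.28820654e-01,  1.98825249e-03],
       [ 7.81227918e-05,  2.17178007e-03, -9.99997639e-01]]), 'contact_force': array([ 0.41098152,  0.46424644, -0.17006345]), 'opening': 86.95078732362089}
scene [[434.17996301   0.         323.16362977]
 [  0.         434.17996301 243.41710956]
 [  0.           0.           1.        ]] [array([[ 0.59617128,  0.8028473 ,  0.00400146],
       [ 0.51749303, -0.38045534, -0.76645593],
       [-0.6138247 ,  0.45900974, -0.64228443]]), array([-370.69822965, -273.57292456, 1486.52103854])]
side [[575.34007983   0.         325.22245169]
 [  0.         575.34007983 242.47803538]
 [  0.           0.           1.        ]] [array([[-0.92992905, -0.3674319 , -0.01502554],
       [-0.18587803,  0.50490648, -0.84292278],
       [ 0.31730321, -0.78106546, -0.53782471]]), array([ 569.89473673,  192.78304332, 1320.70666159])]
wrist [[351.6060348    0.         319.60774784]
 [  0.         351.6060348  239.15350317]
 [  0.           0.           1.        ]] [array([[-4.09181781e-04, -9.62114975e-01, -2.72643736e-01,
         7.35306663e+01],
       [ 9.99999855e-01, -2.98118762e-04, -4.48780516e-04,
        -3.09419165e-01],
       [ 3.50498242e-04, -2.72643881e-01,  9.62114958e-01,
        -1.61593843e+02],
       [ 0.00000000e+00,  0.00000000e+00,  0.00000000e+00,
         1.00000000e+00]])]
```

View pics/scene0.png

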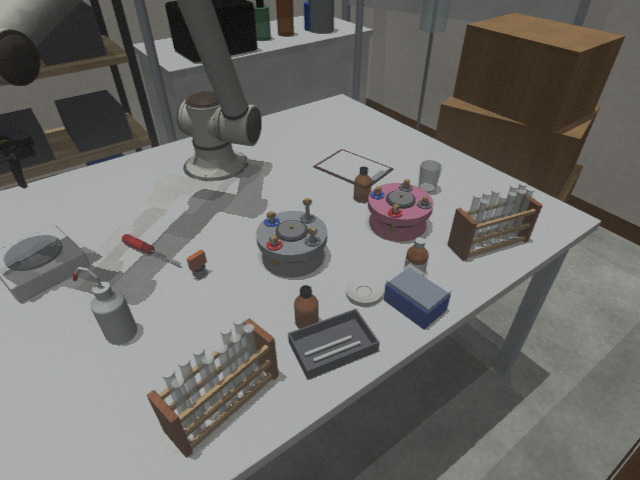

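View pics/side0.png

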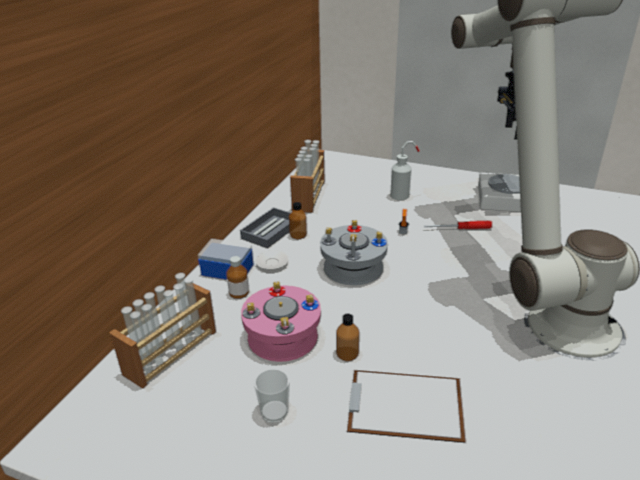

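The scene picture shows the grey filter at about (292,240), with the red collar at (274,244), blue at (271,222) and the orange key at (197,262). The side picture has the filter at (353,252), red at (354,226), blue at (379,240) and the key at (404,218). The pink filter is a decoy.

```bash
cat > h.py <<'E'
import numpy as np, cv2
from rig import env, camera
def cam(n,retpose=False):
    s=env.sense(); c=camera(n)
    if n=='wrist':
        T=np.eye(4);T[:3,:3]=s['eef_rot'];T[:3,3]=s['ee_pos'];T=T@np.array(c['T_tool_cam'])
        c['R']=T[:3,:3].T; c['t']=-c['R']@T[:3,3]
    return c
def ray(c,p):
    d=c['R'].T@np.linalg.inv(c['camera_matrix'])@np.array([p[0],p[1],1.]); return -c['R'].T@c['t'],d/np.linalg.norm(d)
def onz(c,p,z):
    o,d=ray(c,p); return o+d*(z-o[2])/d[2]
def tri(*cps):
    A=np.zeros((3,3));b=np.zeros(3);R=[ray(*x) for x in cps]
    for o,d in R: P=np.eye(3)-np.outer(d,d);A+=P;b+=P@o
    X=np.linalg.solve(A,b); return X,[np.linalg.norm(np.cross(X-o,d)) for o,d in R]
def proj(c,X):
    q=c['camera_matrix']@(c['R']@np.array(X,float)+c['t']);return q[:2]/q[2]
def mask(c,col,win=None):
    h=cv2.cvtColor(c['img'],cv2.COLOR_BGR2HSV);H,S,V=cv2.split(h)
    m={'red':((H<4)|(H>174))&(S>170)&(V>60),'blue':(H>105)&(H<125)&(S>150)&(V>60),'orange':(H>=4)&(H<15)&(S>170)&(V>60)}[col]
    m=m.astype(np.uint8)
    if win: w=np.zeros_like(m);x0,y0,x1,y1=win;w[y0:y1,x0:x1]=1;m*=w
    return m
def blobs(m,amin=10):
    n,l,st,ce=cv2.connectedComponentsWithStats(m);return [(ce[i].round(1),st[i]) for i in range(1,n) if st[i][4]>=amin]
E
python3 - <<'E'
from h import *
a=cam('scene');b=cam('side')
W={'red':((250,230,295,256),(340,212,370,236)),'blue':((255,208,290,230),(368,225,392,250)),'orange':((183,245,212,275),(395,205,412,235))}
for k,(w,v) in W.items():
    A=blobs(mask(a,k,w));B=blobs(mask(b,k,v));print(k,A,B)
    big=lambda L:max(L,key=lambda x:x[1][4])[0]
    if A and B: print(tri((a,big(A)),(b,big(B))))
# flange centre rough
print(tri((a,(292,230)),(b,(353,240))))
E
```

```text
red [] [(array([350.6, 228.9]), array([348, 226,   6,   6,  19], dtype=int32)), (array([357.3, 229. ]), array([355, 226,   5,   6,  19], dtype=int32))]
blue [(array([265.8, 221.3]), array([265, 220,   3,   4,  10], dtype=int32)), (array([271.5, 224.2]), array([269, 223,   7,   3,  11], dtype=int32))] [(array([375.2, 242.3]), array([372, 239,   7,   7,  26], dtype=int32)), (array([382.2, 242.2]), array([380, 239,   6,   7,  28], dtype=int32))]
(array([486.8333695 , -70.9710874 ,  75.51818189]), [np.float64(6.459838185187457), np.float64(6.459838185187451)])
orange [] [(array([403.6, 219.1]), array([401, 210,   6,  16,  46], dtype=int32))]
(array([554.24082099, -47.41582509,  84.86924293]), [np.float64(1.38556111992312), np.float64(1.3855611199230713)])
```

Run:
```python
from h import *
a=cam('scene');b=cam('side')
print('key',tri((a,(197,260)),(b,(403.6,219))))
print('red',tri((a,(274,244)),(b,(354,229))))
print('blue',tri((a,(271,222)),(b,(379,242))))
for n,c,w in(('a',a,(170,200,340,280)),('b',b,(330,200,420,280))):
    x0,y0,x1,y1=w;cv2.imwrite(f'pics/crop_{n}.png',cv2.resize(c['img'][y0:y1,x0:x1],None,fx=4,fy=4,interpolation=cv2.INTER_CUBIC))
    s=np.zeros(3)
```

```text
key (array([ 474.74172932, -268.0768575 ,   44.15431762]), [np.float64(0.6663540957567733), np.float64(0.6663540957566721)])
red (array([ 571.25101649, -108.5466348 ,   80.7165819 ]), [np.float64(0.1719940015706191), np.float64(0.171994001570655)])
blue (array([490.30244586, -68.90988909,  80.05772682]), [np.float64(1.1074325746054758), np.float64(1.1074325746055482)])
```

View pics/crop_a.png

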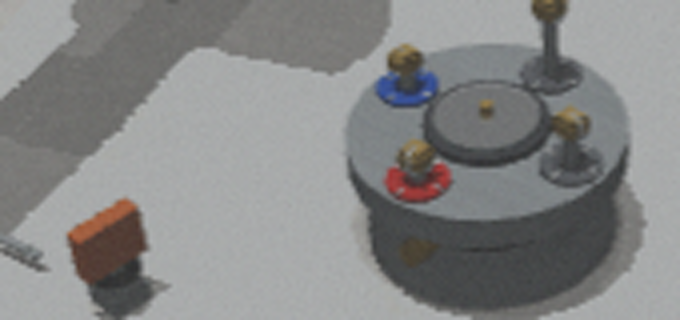

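The crop shows the key with its handle leaning towards the filter side. The nut heads are all on posts above the flange, and the red and blue ones look low.

apply_moves(motion=[[[-0.034,0.02,-0.004],[0,0,0],1],[[-0.034,0.02,-0.004],[0,0,0],1],[[-0.034,0.02,-0.004],[0,0,0],1],[[-0.034,0.02,-0.004],[0,0,0],1],[[-0.034,0.02,-0.004],[0,0,0],1],[[-0.034,0.02,-0.004],[0,0,0],1],[[-0.034,0.02,-0.004],[0,0,0],1],[[-0.034,0.02,-0.004],[0,0,0],1],[[-0.034,0.02,-0.004],[0,0,0],1],[[-0.034,0.02,-0.004],[0,0,0],1]])

```text
clock: 1.35
ee_pos: [474.1, -267.2, 262.9]
eef_rot: [[-0.929, -0.371, 0.0], [-0.371, 0.929, -0.0], [-0.0, -0.0, -1.0]]
contact_force: [0.7, -0.9, -0.8]
opening: 87.2
finger_force: 0.0
```

Run:
```python
from h import *
c=cam('wrist');s=env.sense();print(s['ee_pos'],s['eef_rot'].round(3).tolist(),s['clock'],s['contact_force'])
cv2.imwrite('pics/w1.png',c['img'])
m=mask(c,'orange');print(blobs(m,50)); print('key proj',proj(c,(475,-268,66)))
```

```text
[ 477.57566863 -264.27697612  263.50014642] [[-0.927, -0.375, 0.004], [-0.375, 0.927, 0.0], [-0.003, -0.001, -1.0]] 1.4 [1.47070596 1.03894985 0.47133004]
[(array([318. , 212.8]), array([299, 205,  37,  17, 447], dtype=int32))]
key proj [319.04526496 213.56007173]
```

View pics/w1.png

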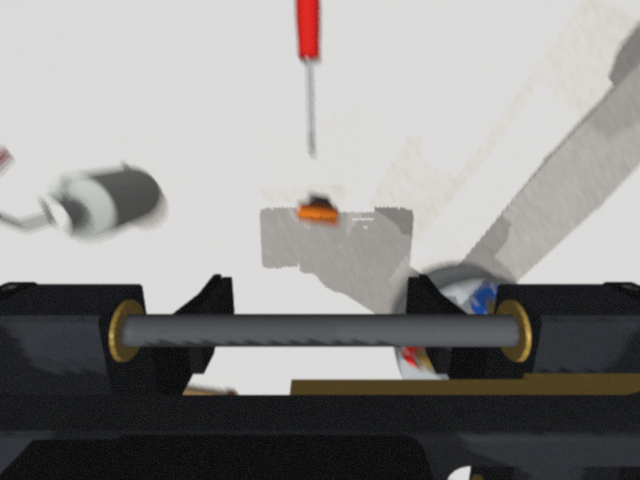

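The wrist view shows the key top at (318,212), its long side nearly along the image x, meaning the tool's y. I need to turn the gripper 90°. I'll measure again now that it has settled.

Run:
```python
from h import *
for i in range(2):
    c=cam('wrist')
s=env.sense();print(s['ee_pos'],s['joints'].round(1),np.degrees(np.arctan2(s['eef_rot'][1,0],s['eef_rot'][0,0])))
h=cv2.cvtColor(c['img'],cv2.COLOR_BGR2HSV)
m=mask(c,'orange');V=h[...,2][m>0];print(np.percentile(V,[5,25,50,75,95]))
t=m*(h[...,2]>np.percentile(V,95)*.8).astype(np.uint8)
for mm in(m,t):
    p=np.argwhere(mm)[:,::-1].astype(np.float32)
    w=np.array([onz(c,q,66)[:2] for q in p],np.float32)
    print(len(p),p.min(0),p.max(0),cv2.minAreaRect(w),w.mean(0))
cv2.imwrite('pics/w2.png',cv2.resize(c['img'][180:250,270:370],None,fx=6,fy=6,interpolation=cv2.INTER_NEAREST))
```

```text
[ 474.60784183 -267.03088008  262.78858321] [-12.3  12.6  -7.1  -0.  -70.2 -55.7] -158.0288636181177
[ 95. 141. 211. 216. 220.]
635 [  1. 145.] [412. 358.] ((508.0656433105469, -334.5468444824219), (486.51654052734375, 113.32594299316406), 82.40650177001953) [ 473.1038 -273.6828]
433 [295. 202.] [334. 216.] ((475.1090087890625, -272.4933776855469), (12.105740547180176, 41.21076583862305), 12.473783493041992) [ 474.9683 -273.0008]
```

View pics/w2.png

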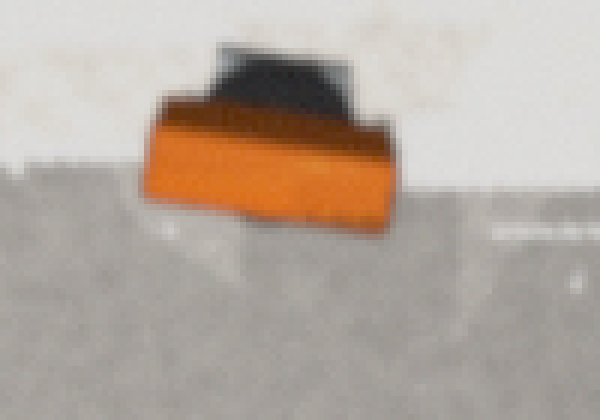

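The crop shows the handle's top face as a clean rectangle, about 14 x 44 mm, centred at world (475.1,-272.5), with its thin axis at 12.5° yaw. I'll turn the gripper +80.5° and descend.

apply_moves(motion=[[[0.0016,-0.0053,0.018],[0,0,-0.1405],1],[[0,0,0.018],[0,0,-0.1405],1],[[0,0,0.018],[0,0,-0.1405],1],[[0,0,0.018],[0,0,-0.1405],1],[[0,0,0.018],[0,0,-0.1405],1],[[0,0,0.018],[0,0,-0.1405],1],[[0,0,0.018],[0,0,-0.1405],1],[[0,0,0.018],[0,0,-0.1405],1],[[0,0,0.018],[0,0,-0.1405],1],[[0,0,0.018],[0,0,-0.1405],1]])

```text
clock: 2.5
ee_pos: [473.0, -275.1, 81.8]
eef_rot: [[0.217, -0.976, -0.0], [-0.976, -0.217, -0.0], [-0.0, 0.0, -1.0]]
contact_force: [0.2, -0.4, -0.3]
opening: 86.8
finger_force: 0.0
```

apply_moves(motion=[[[0,0,0],[0,0,0],1],[[0,0,0],[0,0,0],1]])

```text
clock: 2.7
ee_pos: [473.4, -274.9, 82.7]
eef_rot: [[0.209, -0.978, -0.001], [-0.978, -0.209, -0.0], [0.0, 0.001, -1.0]]
contact_force: [-0.3, -0.0, -0.3]
opening: 86.8
finger_force: 0.0
```

Run:
```python
from h import *
c=cam('wrist')
s=env.sense();print(s['ee_pos'],s['joints'].round(1),np.degrees(np.arctan2(s['eef_rot'][1,0],s['eef_rot'][0,0])))
h=cv2.cvtColor(c['img'],cv2.COLOR_BGR2HSV)
t=mask(c,'orange')*(h[...,2]>175).astype(np.uint8)
l=max(blobs(t),key=lambda b:b[1][4]);x,y,w,hh,_=l[1];print(l)
p=np.argwhere(t[y:y+hh,x:x+w])[:,::-1]+[x,y]
w=np.array([onz(c,q,66)[:2] for q in p],np.float32);print(cv2.minAreaRect(w))
```

```text
[ 474.05478368 -274.90851153   83.36251872] [-13.1  22.8 -20.9   0.  -46.2  25.2] -77.91159944631818
(array([324.5, 252.2]), array([323, 251,   4,   4,  13], dtype=int32))
((475.6583251953125, -291.778076171875), (1.5993742942810059, 1.6814597845077515), 12.172027587890625)
```

apply_moves(motion=[[[-0.002,-0.001,0.01],[0,0,0],1],[[0,0,0.01],[0,0,0],1],[[0,0,0.01],[0,0,0],1],[[0,0,0.01],[0,0,0],1],[[0,0,0.01],[0,0,0],1],[[0,0,0],[0,0,0],1],[[0,0,0],[0,0,0],1]])

```text
clock: 3.45
ee_pos: [474.3, -272.0, 32.2]
eef_rot: [[0.213, -0.977, -0.001], [-0.977, -0.213, 0.0], [-0.0, 0.001, -1.0]]
contact_force: [-0.2, -0.4, -0.4]
opening: 87.1
finger_force: 0.0
```

apply_moves(motion=[[[0,0,0],[0,0,0],-1],[[0,0,0],[0,0,0],-1],[[0,0,0],[0,0,0],-1],[[0,0,0],[0,0,0],-1],[[0,0,0],[0,0,0],-1],[[0,0,0],[0,0,0],-1],[[0,0,0],[0,0,0],-1],[[0,0,0],[0,0,0],-1],[[0,0,0],[0,0,0],-1],[[0,0,0],[0,0,0],-1]], grip_force=30)

```text
clock: 4.45
ee_pos: [474.4, -272.0, 32.6]
eef_rot: [[0.212, -0.977, 0.0], [-0.977, -0.212, 0.0], [0.0, -0.0, -1.0]]
contact_force: [0.2, 0.1, 0.3]
opening: 14.9
finger_force: 0.8
```

Run:
```python
from h import *
P=[]
for i in range(4):
    s=env.sense();P.append([*s['ee_pos'],*s['contact_force'],*s['moment'],s['opening'],s['finger_force']]);a=camera('scene')
a=cam('scene');b=cam('side')
print(np.array(P).round(2)); 
out=np.hstack([cv2.resize(a['img'][200:290,160:340],(400,200)),cv2.resize(b['img'][170:260,330:430],(222,200))])
cv2.imwrite('pics/g.png',out)
```

```text
[[ 4.7441e+02 -2.7198e+02  3.2560e+01  1.7000e-01  6.0000e-02  3.5000e-01
   1.2000e-01  3.0000e-02  3.0000e-02  1.4920e+01  7.6000e-01]
 [ 4.7442e+02 -2.7199e+02  3.2500e+01  3.4000e-01  1.4000e-01  0.0000e+00
  -8.0000e-02 -8.0000e-02 -2.0000e-02  1.3600e+01  2.9970e+01]
 [ 4.7445e+02 -2.7198e+02  3.2510e+01  4.0000e-01 -4.5000e-01 -5.0000e-02
   1.0000e-02  3.0000e-02  1.0000e-02  1.3530e+01  2.9970e+01]
 [ 4.7442e+02 -2.7198e+02  3.2510e+01  2.6000e-01  7.0000e-02  4.1000e-01
  -3.0000e-02  3.0000e-02  1.0000e-02  1.3460e+01  2.9970e+01]]
```

View pics/g.png

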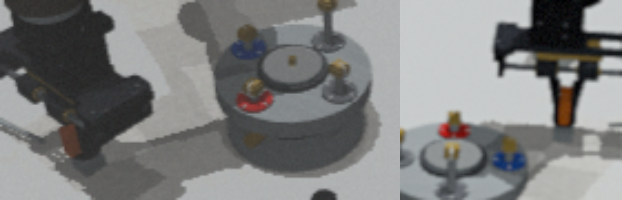

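The picture shows the key gripped squarely. Next I'll lift it and move to a viewing pose over the filter.

apply_moves(motion=[[[0,0,-0.045],[0,0,0],-1],[[0,0,-0.045],[0,0,0],-1],[[0,0,-0.045],[0,0,0],-1],[[-0.0375,-0.018,-0.0175],[0,0,0],-1],[[-0.0375,-0.018,-0.0175],[0,0,0],-1],[[-0.0375,-0.018,-0.0175],[0,0,0],-1],[[-0.0375,-0.018,-0.0175],[0,0,0],-1],[[-0.0375,-0.018,-0.0175],[0,0,0],-1],[[-0.0375,-0.018,-0.0175],[0,0,0],-1],[[-0.0375,-0.018,-0.0175],[0,0,0],-1]])

```text
clock: 5.75
ee_pos: [541.2, 13.0, 290.4]
eef_rot: [[0.212, -0.977, -0.001], [-0.977, -0.212, 0.0], [-0.0, 0.001, -1.0]]
contact_force: [0.4, -0.3, -1.5]
opening: 14.0
finger_force: 30.0
```

apply_moves(motion=[[[0,0,0],[0,0,0],-1],[[0,0,0],[0,0,0],-1],[[0,0,0],[0,0,0],-1],[[0,0,0],[0,0,0],-1]])

```text
clock: 6.15
ee_pos: [541.0, 10.2, 289.2]
eef_rot: [[0.211, -0.978, -0.002], [-0.978, -0.211, -0.0], [0.0, 0.002, -1.0]]
contact_force: [-0.0, -0.0, -1.9]
opening: 13.7
finger_force: 30.0
```

Run:
```python
from h import *
c=cam('wrist');s=env.sense();print(s['ee_pos'],s['joints'].round(1),s['contact_force'],s['moment'],s['opening'])
cv2.imwrite('pics/w3.png',c['img'])
for k in('red','blue'): print(k,blobs(mask(c,k),40))
```

```text
[541.20142342  10.1725077  289.37070108] [ 18.2  11.5  -4.8  -0.  -73.8  -6.1] [-0.46763591 -0.07037711 -1.54688634] [-0.00250991  0.07933532  0.06767549] 13.589068291723338
red [(array([303.2,  75.5]), array([297,  67,  15,  19, 110], dtype=int32)), (array([325.3,  73.1]), array([317,  66,  17,  16, 105], dtype=int32)), (array([315.9,  96.3]), array([298,  87,  36,  19, 315], dtype=int32))]
blue [(array([379.7, 145. ]), array([367, 130,  36,  37, 458], dtype=int32)), (array([395.4, 158.4]), array([388, 149,  16,  17,  83], dtype=int32)), (array([ 83.7, 197.9]), array([   0,  164,  112,   82, 2280], dtype=int32))]
```

View pics/w3.png

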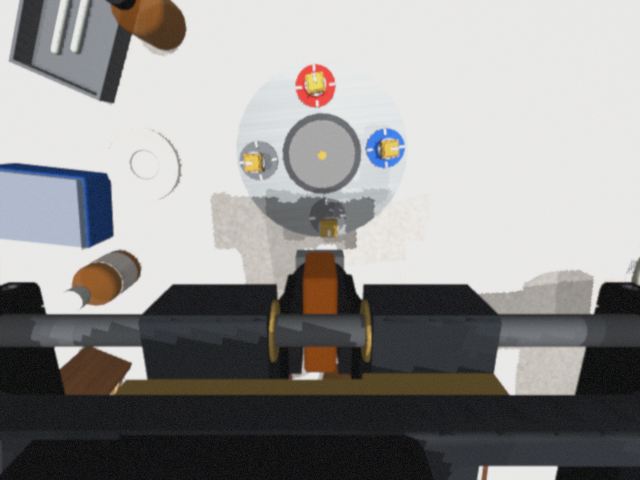

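The wrist view is clear: red collar at (315,86), blue at (386,148), pin at (322,156), and the grey-collared nuts at (257,160) and (328,220). I'll compute the seats and the nut yaws from it.

```bash
cat > fit.py <<'E'
from h import *
def collar(c,col,win,z=83):
    p=np.argwhere(cv2.morphologyEx(mask(c,col,win),cv2.MORPH_OPEN,np.ones((2,2),np.uint8)))[:,::-1].astype(np.float32)
    w=np.array([onz(c,q,z)[:2] for q in p],np.float32)
    h=cv2.convexHull(w)[:,0]; A=np.c_[2*h,np.ones(len(h))];x=np.linalg.lstsq(A,(h**2).sum(1),rcond=None)[0]
    return x[:2],np.sqrt(x[2]+x[0]**2+x[1]**2),cv2.minEnclosingCircle(w)
E
python3 - <<'E'
from fit import *
c=cam('wrist')
W={'red':(285,55,345,115),'blue':(355,115,415,180)};S={}
for k,w in W.items():
    o,r,e=collar(c,k,w);S[k]=o;print(k,o,r,e)
h=cv2.cvtColor(c['img'],cv2.COLOR_BGR2HSV)
f=[]
H,Sx,V=cv2.split(h)
g=((H>17)&(H<32)&(Sx>120)).astype(np.uint8)
for k,w in {**W,'pin':(310,145,335,168),'ga':(240,145,275,178),'gb':(312,205,345,245)}.items():
    x0,y0,x1,y1=w;p=np.argwhere(g[y0:y1,x0:x1])[:,::-1].astype(np.float32)+[x0,y0]
    print(k,len(p),p.mean(0),cv2.minAreaRect(p.astype(np.float32)))
    if k=='pin': print('pin',onz(c,p.mean(0),98))
cc=onz(c,(322,156),98)[:2]
for k in S: d=S[k]-cc;print(k,np.hypot(*d),np.degrees(np.arctan2(d[1],d[0])))
d=S['red']-S['blue'];print('r-b',np.hypot(*d),np.degrees(np.arctan2(d[1],d[0])))
x=c['img'][50:190,270:430];cv2.imwrite('pics/w3c.png',cv2.resize(x,None,fx=5,fy=4.2,interpolation=cv2.INTER_CUBIC)[:600,:800])
E
```

```text
red [ 571.21639386 -110.25613532] 17.85826642137355 ((571.1478271484375, -110.1724624633789), 18.11425018310547)
blue [489.84569394 -68.07938326] 18.387078544915177 ((489.9995422363281, -68.19664764404297), 18.736169815063477)
red 261 [315.03831418  83.348659  ] ((314.9100036621094, 82.86997985839844), (18.950462341308594, 16.82914161682129), 81.8698959350586)
blue 222 [388.54054054 148.40990991] ((389.0, 149.0), (16.0, 16.0), 90.0)
pin 41 [321.85365854 154.85365854] ((322.0, 155.0), (6.0, 6.0), 90.0)
pin [552.61882047 -49.19606741  98.        ]
ga 234 [253.79487179 162.36752137] ((253.0, 162.0), (16.0, 16.0), 90.0)
gb 230 [328.5        227.03043478] ((328.5, 228.0), (16.0, 15.0), 90.0)
red 64.92883790393383 -73.01339575621361
blue 65.50401950522263 -162.2962782291251
r-b 91.65189152198118 -27.398994002933716
```

View pics/w3c.png

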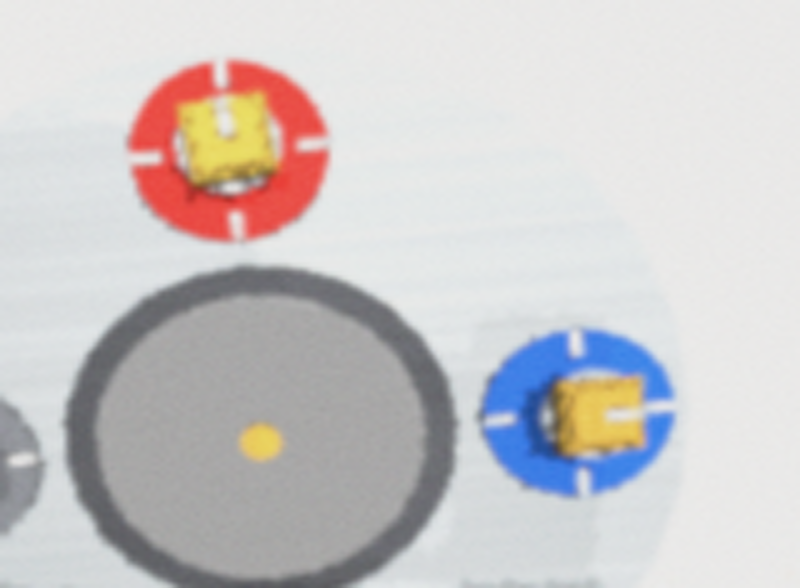

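The crop shows both nuts' white lines on or close to the outward marks, with both nuts within a few degrees of the filter axes. The geometry agrees: radii 65 mm, red-to-blue distance 91.7 mm, filter yaw -72.5°. I'll go above red, turn by +5.2° and estimate its height.

apply_moves(motion=[[[0.025,-0.0008,0.005],[0,0,0],-1],[[0.025,-0.0008,0.005],[0,0,0],-1],[[0.025,-0.0008,0.005],[0,0,0],-1],[[0.025,-0.0008,0.005],[0,0,0],-1],[[0.024,-0.001,0.005],[0,0,0],-1],[[0,0,0],[0,0,-0.09],-1],[[0,0,0],[0,0,0],-1],[[0,0,0],[0,0,0],-1],[[0,0,0],[0,0,0],-1]])

```text
clock: 7.15
ee_pos: [572.1, -108.9, 265.2]
eef_rot: [[0.298, -0.954, 0.0], [-0.954, -0.298, 0.0], [0.0, -0.0, -1.0]]
contact_force: [0.0, -1.1, -0.8]
opening: 13.8
finger_force: 30.0
```

Run:
```python
from h import *
w=camera('wrist') # T only
T=np.array(w['T_tool_cam']);B=np.eye(4);B[:3,:3]=[[.211,-.978,-.001],[-.978,-.211,0],[0,.001,-1]];B[:3,3]=[541.2,10.2,289.4]
M=B@T;c=dict(w,R=M[:3,:3].T,t=-M[:3,:3].T@M[:3,3])
for k,p,s in(('red',(315,81.7),(571.5,-110.6)),('blue',(391.4,148.1),(490.1,-68.3))):
    e=[(np.hypot(*(onz(c,p,z)[:2]-s)),z) for z in range(95,145)];print(k,min(e))
a=cam('side');a2=cam('scene')
P=[]
for i in range(4): s=env.sense();P.append([*s['ee_pos'],*s['contact_force']]);camera('scene')
s=env.sense();print(np.mean(P,0).round(2),np.degrees(np.arctan2(s['eef_rot'][1,0],s['eef_rot'][0,0])),s['joints'].round(1),s['eef_rot'].round(4).tolist())
```

```text
red (np.float64(1.3857113452117993), 114)
blue (np.float64(1.4201107177277184), 107)
[ 5.7219e+02 -1.0867e+02  2.6525e+02  9.0000e-02  1.6000e-01 -1.4800e+00] -72.56965611964765 [  5.2  16.4  -1.7  -0.  -71.9  12.3] [[0.2995, -0.9541, 0.0002], [-0.9541, -0.2995, 0.0], [0.0, -0.0002, -1.0]]
```

apply_moves(motion=[[[0.0011,0.0012,0.02],[0,0,0],-1],[[0,0,0.02],[0,0,0],-1],[[0,0,0.02],[0,0,0],-1],[[0,0,0.02],[0,0,0],-1],[[0,0,0.01],[0,0,0],-1],[[0,0,0.005],[0,0,0],-1],[[0,0,0.002],[0,0,0],-1],[[0,0,0],[0,0,0],-1],[[0,0,0],[0,0,0],-1],[[0,0,0],[0,0,0],-1]])

```text
clock: 8.5
ee_pos: [571.8, -110.4, 168.9]
eef_rot: [[0.299, -0.954, 0.002], [-0.954, -0.299, 0.0], [0.0, -0.002, -1.0]]
contact_force: [0.1, 0.1, -1.9]
opening: 13.6
finger_force: 30.0
```

```bash
cat > st.py <<'E'
from h import *
P=[]
for i in range(3): s=env.sense();P.append([*s['ee_pos'],*s['contact_force'],*s['moment']]);camera('scene')
print(np.mean(P,0).round(2),np.degrees(np.arctan2(s['eef_rot'][1,0],s['eef_rot'][0,0])).round(2),s['joints'].round(1),s['clock'],s['opening'])
E
python3 st.py
python3 - <<'E'
from h import *
b=cam('side');a=cam('scene')
x=cv2.resize(b['img'][185:275,310:400],None,fx=6,fy=6,interpolation=cv2.INTER_CUBIC)
cv2.imwrite('pics/s4.png',x)
E
```

```text
[ 5.7172e+02 -1.1042e+02  1.6875e+02 -4.9000e-01  2.9000e-01 -1.8900e+00
 -1.0000e-02  1.5000e-01  1.0000e-02] -72.58 [  5.   20.4 -10.3   0.  -59.3  12.4] 8.6 13.593822464320407
```

View pics/s4.png

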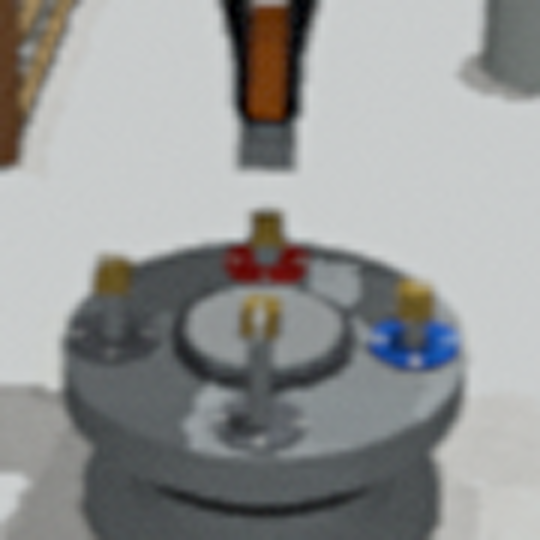

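The side crop shows the key centred over the red nut, with a gap of about 24 mm, so the nut top is at about 113 mm. I expect contact at TCP z of about 145.

apply_moves(motion=[[[0,0,0.006],[0,0,0],-1],[[0,0,0.006],[0,0,0],-1],[[0,0,0.006],[0,0,0],-1],[[0,0,0.001],[0,0,0],-1],[[0,0,0.001],[0,0,0],-1],[[0,0,0.001],[0,0,0],-1],[[0,0,0.001],[0,0,0],-1],[[0,0,0.001],[0,0,0],-1],[[0,0,0.001],[0,0,0],-1],[[0,0,0],[0,0,0],-1]])

```text
clock: 9.75
ee_pos: [571.3, -110.4, 144.0]
eef_rot: [[0.299, -0.954, -0.0], [-0.954, -0.299, 0.0], [-0.0, 0.0, -1.0]]
contact_force: [0.6, 0.5, -1.6]
opening: 13.7
finger_force: 30.0
```

apply_moves(motion=[[[0,0,0.001],[0,0,0],-1],[[0,0,0.001],[0,0,0],-1],[[0,0,0],[0,0,0],-1]])

```text
clock: 10.05
ee_pos: [571.3, -110.4, 141.8]
eef_rot: [[0.299, -0.954, -0.0], [-0.954, -0.299, 0.0], [-0.0, 0.0, -1.0]]
contact_force: [0.6, -1.0, -0.9]
opening: 13.7
finger_force: 30.0
```

apply_moves(motion=[[[0,0,0.001],[0,0,0],-1],[[0,0,0.001],[0,0,0],-1],[[0,0,0],[0,0,0],-1]])

```text
clock: 10.35
ee_pos: [571.2, -110.4, 139.9]
eef_rot: [[0.299, -0.954, -0.0], [-0.954, -0.299, 0.0], [-0.0, 0.0, -1.0]]
contact_force: [-0.0, 0.2, -1.4]
opening: 13.9
finger_force: 30.0
```

apply_moves(motion=[[[0,0,0.001],[0,0,0],-1],[[0,0,0.001],[0,0,0],-1],[[0,0,0],[0,0,0],-1]])

```text
clock: 10.65
ee_pos: [571.2, -110.4, 137.9]
eef_rot: [[0.299, -0.954, -0.0], [-0.954, -0.299, 0.0], [-0.0, 0.0, -1.0]]
contact_force: [-0.2, 1.1, -0.7]
opening: 14.1
finger_force: 30.0
```

apply_moves(motion=[[[0,0,0.001],[0,0,0],-1],[[0,0,0.0005],[0,0,0],-1],[[0,0,0],[0,0,0],-1]])

```text
clock: 10.95
ee_pos: [571.3, -110.4, 136.4]
eef_rot: [[0.299, -0.954, -0.0], [-0.954, -0.299, 0.0], [-0.0, 0.0, -1.0]]
contact_force: [-0.6, -0.8, -1.7]
opening: 13.8
finger_force: 30.0
```

apply_moves(motion=[[[0,0,0.001],[0,0,0],-1],[[0,0,0.0005],[0,0,0],-1],[[0,0,0],[0,0,0],-1]])

```text
clock: 11.25
ee_pos: [571.3, -110.4, 135.0]
eef_rot: [[0.299, -0.954, -0.0], [-0.954, -0.299, -0.0], [-0.0, 0.0, -1.0]]
contact_force: [0.7, -0.3, -2.1]
opening: 13.6
finger_force: 30.0
```

apply_moves(motion=[[[0,0,0.001],[0,0,0],-1],[[0,0,0.0005],[0,0,0],-1],[[0,0,0],[0,0,0],-1]])

```text
clock: 11.55
ee_pos: [571.2, -110.6, 133.5]
eef_rot: [[0.299, -0.954, -0.0], [-0.954, -0.299, -0.0], [0.0, 0.0, -1.0]]
contact_force: [-0.1, -0.6, -0.9]
opening: 14.0
finger_force: 30.0
```

```bash
python3 st.py
python3 - <<'E'
from h import *
b=cam('side')
x=cv2.resize(b['img'][185:275,310:400],None,fx=6,fy=6,interpolation=cv2.INTER_CUBIC)
cv2.imwrite('pics/s5.png',x)
E
```

```text
[ 5.7121e+02 -1.1055e+02  1.3347e+02 -1.8000e-01 -8.7000e-01 -1.1500e+00
 -2.5000e-01  2.8000e-01  2.0000e-02] -72.58 [  5.   22.4 -12.8   0.  -54.8  12.4] 11.65 13.43783348730117
```

View pics/s5.png

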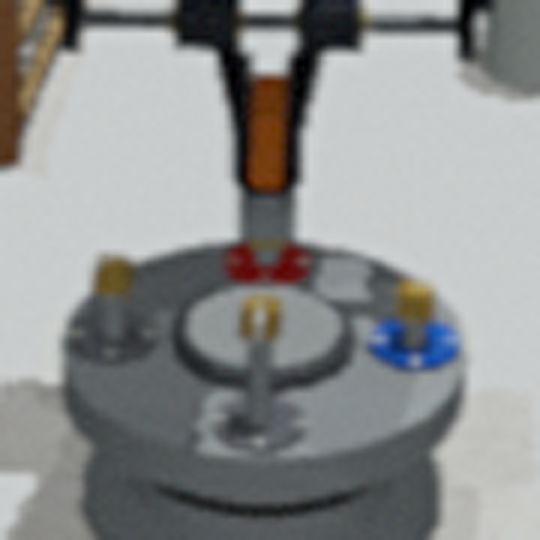

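The side crop shows the socket over the red nut's head, with just a sliver of brass below the rim, so it's nearly home. I'll keep feeling down.

apply_moves(motion=[[[0,0,0.001],[0,0,0],-1],[[0,0,0],[0,0,0],-1],[[0,0,0],[0,0,0],-1]])

```text
clock: 12.05
ee_pos: [571.2, -110.5, 132.5]
eef_rot: [[0.299, -0.954, -0.0], [-0.954, -0.299, -0.0], [-0.0, 0.0, -1.0]]
contact_force: [-0.7, -1.7, -1.0]
opening: 14.0
finger_force: 30.0
```

apply_moves(motion=[[[0,0,0.001],[0,0,0],-1],[[0,0,0],[0,0,0],-1],[[0,0,0],[0,0,0],-1]])

```text
clock: 12.35
ee_pos: [571.3, -110.5, 131.5]
eef_rot: [[0.299, -0.954, -0.0], [-0.954, -0.299, -0.0], [0.0, 0.0, -1.0]]
contact_force: [-0.8, -2.3, 0.1]
opening: 13.8
finger_force: 30.0
```

apply_moves(motion=[[[0,0,0.001],[0,0,0],-1],[[0,0,0],[0,0,0],-1],[[0,0,0],[0,0,0],-1]])

```text
clock: 12.65
ee_pos: [571.3, -110.5, 130.7]
eef_rot: [[0.299, -0.954, -0.0], [-0.954, -0.299, -0.0], [0.0, 0.0, -1.0]]
contact_force: [-2.0, -1.2, 1.1]
opening: 14.1
finger_force: 30.0
```

apply_moves(motion=[[[0,0,0.0005],[0,0,0],-1],[[0,0,0],[0,0,0.06],-1],[[0,0,0],[0,0,0.1],-1],[[0,0,0],[0,0,0.1],-1],[[0,0,0],[0,0,0.1],-1],[[0,0,0],[0,0,0],-1]])

```text
clock: 13.25
ee_pos: [571.5, -110.6, 130.3]
eef_rot: [[-0.056, -0.998, 0.0], [-0.998, 0.056, -0.0], [0.0, -0.0, -1.0]]
contact_force: [-1.1, -1.8, 2.2]
opening: 13.8
finger_force: 30.0
```

```bash
python3 st.py
```

```text
[ 5.7145e+02 -1.1053e+02  1.3031e+02 -1.4200e+00 -2.2300e+00  2.2500e+00
 -7.0000e-01  6.9000e-01  4.0000e-02] -93.08 [  5.   22.6 -13.1   0.  -54.4  -8.1] 13.35 13.840793381985318
```

apply_moves(motion=[[[0.0004,0.0002,0],[0,0,0.13],-1],[[0,0,0],[0,0,0.13],-1],[[0,0,0],[0,0,0.13],-1],[[0,0,0],[0,0,0.13],-1],[[0,0,0],[0,0,0.13],-1],[[0,0,0],[0,0,0],-1]])

```text
clock: 14.0
ee_pos: [571.5, -110.7, 130.3]
eef_rot: [[-0.648, -0.762, 0.001], [-0.762, 0.648, 0.0], [-0.001, -0.001, -1.0]]
contact_force: [-0.7, -2.1, 1.8]
opening: 13.7
finger_force: 30.0
```

```bash
python3 st.py
```

```text
[ 5.7153e+02 -1.1069e+02  1.3026e+02 -1.3200e+00 -2.1200e+00  1.3000e+00
 -4.8000e-01  4.2000e-01  1.0000e-02] -130.25 [  5.   22.5 -13.1  -0.  -54.3 -45.2] 14.1 13.321982632124179
```

apply_moves(motion=[[[0,0,0],[0,0,0.131],-1],[[0,0,0],[0,0,0.131],-1],[[0,0,0],[0,0,0.131],-1],[[0,0,0],[0,0,0.131],-1],[[0,0,0],[0,0,0.131],-1],[[0,0,0],[0,0,0],-1],[[0,0,0],[0,0,0],-1],[[0,0,0],[0,0,0],-1]])

```text
clock: 14.95
ee_pos: [571.6, -110.8, 130.3]
eef_rot: [[-0.978, -0.211, 0.001], [-0.211, 0.978, -0.0], [-0.001, -0.0, -1.0]]
contact_force: [-0.1, -2.4, 1.6]
opening: 13.9
finger_force: 30.0
```

```bash
python3 st.py
```

```text
[ 5.7157e+02 -1.1078e+02  1.3024e+02 -1.0000e-01 -2.3000e+00  2.1900e+00
 -6.5000e-01  4.0000e-02  3.0000e-02] -167.89 [  5.   22.5 -13.1   0.  -54.3 -82.9] 15.05 13.614669159988571
```

apply_moves(motion=[[[0,0,0],[0,0,-0.09],-1],[[0,0,-0.01],[0,0,0],-1],[[0,0,-0.03],[0,0,0],-1],[[0,0,-0.04],[0,0,0],-1],[[0,0,-0.04],[0,0,0],-1],[[0,0.042,-0.013],[0,0,0],-1],[[0,0.042,-0.013],[0,0,0],-1],[[0,0.042,-0.013],[0,0,0],-1],[[0,0,0],[0,0,-0.1428],-1],[[0,0,0],[0,0,-0.1428],-1]])

```text
clock: 16.1
ee_pos: [533.2, 11.6, 289.7]
eef_rot: [[-0.83, -0.558, 0.0], [-0.558, 0.83, 0.002], [-0.001, 0.001, -1.0]]
contact_force: [0.1, -1.3, -2.0]
opening: 13.8
finger_force: 30.0
```

apply_moves(motion=[[[0,0,0],[0,0,-0.1428],-1],[[0,0,0],[0,0,-0.1428],-1],[[0,0,0],[0,0,-0.1428],-1],[[0,0,0],[0,0,-0.1428],-1],[[0,0,0],[0,0,-0.1428],-1],[[0,0,0],[0,0,-0.1428],-1],[[0,0,0],[0,0,-0.1428],-1],[[0,0,0],[0,0,-0.1428],-1],[[0,0,0],[0,0,-0.1428],-1],[[0,0,0],[0,0,0],-1]])

```text
clock: 17.1
ee_pos: [533.4, 10.0, 288.8]
eef_rot: [[0.294, -0.956, -0.001], [-0.956, -0.294, 0.001], [-0.001, 0.001, -1.0]]
contact_force: [-0.2, -0.2, -0.5]
opening: 14.0
finger_force: 30.0
```

apply_moves(motion=[[[0,0,0],[0,0,0],-1],[[0,0,0],[0,0,0],-1],[[0,0,0],[0,0,0],-1]])

```text
clock: 17.4
ee_pos: [533.8, 9.7, 289.0]
eef_rot: [[0.294, -0.956, -0.0], [-0.956, -0.294, 0.0], [-0.0, 0.0, -1.0]]
contact_force: [0.1, -0.6, -0.9]
opening: 13.7
finger_force: 30.0
```

```bash
python3 st.py
cat > look.py <<'E'
from fit import *
c=cam('wrist')
H,S,V=cv2.split(cv2.cvtColor(c['img'],cv2.COLOR_BGR2HSV))
for k,s,zt in(('red',(571.5,-110.6),106),('blue',(490.1,-68.3),106)):
    u=proj(c,(*s,83));w=[int(u[0])-26,int(u[1])-26,int(u[0])+26,int(u[1])+26]
    o,r,e=collar(c,k,w);print(k,o.round(1),r.round(1))
    x0,y0,x1,y1=w
    g=((H>15)&(H<34)&(S>90)).astype(np.uint8)[y0:y1,x0:x1]
    n,l,st,ce=cv2.connectedComponentsWithStats(g);i=1+np.argmax(st[1:,4]);g=(l==i).astype(np.uint8)
    cl=cv2.morphologyEx(g,cv2.MORPH_CLOSE,np.ones((7,7),np.uint8))
    hull=np.zeros_like(g);cv2.fillConvexPoly(hull,cv2.convexHull(np.argwhere(g)[:,::-1].astype(np.int32)),1)
    wl=hull&(S[y0:y1,x0:x1]<95)&(V[y0:y1,x0:x1]>150)
    p=np.argwhere(wl)[:,::-1]+[x0,y0]; q=np.argwhere(hull)[:,::-1]+[x0,y0]
    a=onz(c,q.mean(0),zt)
    print(' head px',q.mean(0).round(1),'white n',len(p),'px',p.mean(0).round(1) if len(p) else '')
    if len(p):
        b=onz(c,p.mean(0),zt);d=b-a;print(' line dir',np.degrees(np.arctan2(d[1],d[0])).round(1),np.hypot(*d[:2]).round(1))
    # coarse character map
    if __import__('sys').argv[1:]==['m']:
        for y in range(y0+6,y1-6):
            print(''.join('Y' if (15<H[y,x]<34 and S[y,x]>90) else 'w' if S[y,x]<95 and V[y,x]>150 else ('.' if S[y,x]>150 else '-') for x in range(x0+4,x1-4)))
E
python3 look.py m
```

```text
[ 5.3387e+02  9.6500e+00  2.8900e+02  1.8000e-01 -2.1000e-01 -1.0200e+00
  1.0000e-02  1.4000e-01 -1.0000e-02] -72.87 [ 18.4  10.7  -5.8  -0.  -73.5  -1.3] 17.5 13.867154752746432
red [ 571.1 -110.4] 17.8
 head px [319.5  80.8] white n 47 px [322.4  79.8]
 line dir -145.8 2.8
wwwwwwwwwwwwww--....wwww....--wwwwwwwwwwwwww
wwwwwwwwwwww--......wwww......--wwwwwwwwwwww
wwwwwwwwwww-........wwww........-wwwwwwwwwww
wwwwwwwwww-.........-www.........-wwwwwwwwww
wwwwwwwww-..........-ww-...........wwwwwwwww
wwwwwwww-...........-ww-...........-wwwwwwww
wwwwwww-...........------...........-wwwwwww
wwwwww-............--wwY-............-wwwwww
wwwww-.......YYYYYYYYYYYYYYYYY........-wwwww
wwwww-.......YYYYYYYYYYYYYYYYY........-wwwww
wwwww........YYYYYYYYYYYYYYYYY.........-wwww
wwww-........YYYYYYYYYYYYYYYYY-........-wwww
wwww........-YYYYYYYYYYYYYYYYYY-........-www
www-.......-wYYYYYYYYYYYYYYYYYYw-.......-www
www........-wwYYYYYYYYYwwwwwwwww-.......-www
www........wwwYYYYYYYYwwwwwwwwwww........www
ww-.......-wwYYYYYYYYYwwwwwwwwwww-.......-ww
ww-.......-wwYYYYYYYYYwwwwwwwwwww-......-www
www-----..-ww
[... 2172 characters left out ...]
YYYYYYYYYYYYYYYw-....wwww
wwww-..........---YYYYYYYYYYYYYYYYw-...-wwww
wwww-...........--YYYYYYYYYYYYYYYYw-...-wwww
wwwww...........--YYYYYYYYYYYYYYYYw-...wwwww
wwwww-...........-YYYYYYYYYYYYYwwww-..-wwwww
wwwwww...........---wwwwwww-wwwwww-...wwwwww
wwwwww-...........---wwwwww----......-wwwwww
wwwwwww-.............-----..........-wwwwwww
wwwwwww-.............--............-wwwwwwww
wwwwwwww-...........-ww-..........-wwwwwwwww
wwwwwwwww-..........-www.........-wwwwwwwwww
wwwwwwwwww-.........-www.......--wwwwwwwwwww
wwwwwwwwwwww--......wwww......-wwwwwwwwwwwww
wwwwwwwwwwwwww--....www-....-wwwwwwwwwwwwwww
wwwwwwwwwwwwwwwww---wwww--wwwwwwwwwwwwwwwwww
wwwwwwwwwwwwwwwwwwwwwwwwwwwwwwwwwwwwwwwwwwww
```

The red nut's line now points at the next clockwise mark, so its quarter turn is done. Blue is still at 0, so I'll go there.

apply_moves(motion=[[[0.0154,0.0163,0.005],[0,0,0],-1],[[0.0154,0.0163,0.005],[0,0,0],-1],[[0.0154,0.0163,0.005],[0,0,0],-1],[[0.0153,0.0162,0.005],[0,0,0],-1],[[0,0,0.035],[0,0,0],-1],[[0,0,0.035],[0,0,0],-1],[[0,0,0.03],[0,0,0],-1],[[0,0,0.01],[0,0,0],-1],[[0,0,0],[0,0,0],-1],[[0,0,0],[0,0,0],-1]])

```text
clock: 18.6
ee_pos: [491.2, -68.3, 160.5]
eef_rot: [[0.296, -0.955, 0.003], [-0.955, -0.296, -0.0], [0.001, -0.002, -1.0]]
contact_force: [-0.4, -1.2, -1.0]
opening: 13.8
finger_force: 30.0
```

```bash
python3 st.py
```

```text
[ 4.9131e+02 -6.8270e+01  1.6071e+02 -2.3000e-01 -4.2000e-01 -1.0200e+00
 -0.0000e+00  1.1000e-01  1.0000e-02] -72.8 [ 10.9  12.7 -22.7   0.  -54.4   6.3] 18.7 13.71426071043224
```

apply_moves(motion=[[[0,0.002,0],[0,0,-0.1428],-1],[[0,0,0],[0,0,-0.1428],-1],[[0,0,0],[0,0,-0.1428],-1],[[0,0,0],[0,0,-0.1428],-1],[[0,0,0],[0,0,-0.1428],-1],[[0,0,0],[0,0,-0.1428],-1],[[0,0,0],[0,0,-0.1428],-1],[[0,0,0],[0,0,-0.1428],-1],[[0,0,0],[0,0,-0.1428],-1],[[0,0,0],[0,0,-0.1428],-1]])

```text
clock: 19.75
ee_pos: [488.7, -68.9, 160.3]
eef_rot: [[0.987, 0.162, 0.002], [0.162, -0.987, 0.0], [0.002, 0.0, -1.0]]
contact_force: [0.1, -0.9, -1.3]
opening: 14.0
finger_force: 30.0
```

apply_moves(motion=[[[0,0,0],[0,0,-0.1428],-1],[[0,0,0.005],[0,0,0],-1],[[0,0,0.005],[0,0,0],-1],[[0,0,0],[0,0,0],-1],[[0,0,0],[0,0,0],-1],[[0,0,0],[0,0,0],-1]])

```text
clock: 20.35
ee_pos: [488.2, -69.0, 149.2]
eef_rot: [[0.956, 0.295, 0.0], [0.295, -0.956, -0.0], [0.0, 0.0, -1.0]]
contact_force: [-0.9, -0.3, -1.0]
opening: 14.0
finger_force: 30.0
```

```bash
python3 st.py
```

```text
[ 4.8816e+02 -6.8990e+01  1.4917e+02 -3.2000e-01  4.0000e-02 -1.4200e+00
 -1.3000e-01  1.1000e-01 -1.0000e-02] 17.16 [ 10.9  13.3 -23.8   0.  -52.8  96.3] 20.45 13.58099221781597
```

apply_moves(motion=[[[0.0012,0.0003,0.002],[0,0,0],-1],[[0,0,0.002],[0,0,0],-1],[[0,0,0.002],[0,0,0],-1],[[0,0,0.001],[0,0,0],-1],[[0,0,0.001],[0,0,0],-1],[[0,0,0],[0,0,0],-1],[[0,0,0],[0,0,0],-1]])

```text
clock: 21.2
ee_pos: [489.3, -68.9, 141.1]
eef_rot: [[0.955, 0.295, 0.0], [0.295, -0.955, -0.0], [0.0, 0.0, -1.0]]
contact_force: [0.6, 0.1, -1.8]
opening: 14.1
finger_force: 30.0
```

apply_moves(motion=[[[0,0,0.001],[0,0,0],-1],[[0,0,0.001],[0,0,0],-1],[[0,0,0.001],[0,0,0],-1],[[0,0,0],[0,0,0],-1]])

```text
clock: 21.6
ee_pos: [489.1, -68.9, 137.9]
eef_rot: [[0.955, 0.295, -0.0], [0.295, -0.955, -0.0], [-0.0, -0.0, -1.0]]
contact_force: [-0.3, 0.2, -1.9]
opening: 13.8
finger_force: 30.0
```

apply_moves(motion=[[[0,0,0.001],[0,0,0],-1],[[0,0,0.001],[0,0,0],-1],[[0,0,0],[0,0,0],-1]])

```text
clock: 21.9
ee_pos: [489.1, -68.9, 135.9]
eef_rot: [[0.955, 0.295, -0.0], [0.295, -0.955, -0.0], [-0.0, -0.0, -1.0]]
contact_force: [-0.2, -0.2, -1.5]
opening: 13.7
finger_force: 30.0
```

apply_moves(motion=[[[0,0,0.001],[0,0,0],-1],[[0,0,0.001],[0,0,0],-1],[[0,0,0],[0,0,0],-1]])

```text
clock: 22.2
ee_pos: [489.4, -69.0, 134.4]
eef_rot: [[0.955, 0.296, 0.0], [0.296, -0.955, -0.0], [0.0, 0.0, -1.0]]
contact_force: [-0.5, 0.9, 1.3]
opening: 13.9
finger_force: 30.0
```

apply_moves(motion=[[[0,0,0.0003],[0,0,0.04],-1],[[0,0,0],[0,0,0],-1],[[0,0,0],[0,0,0],-1]])

```text
clock: 22.5
ee_pos: [489.5, -68.9, 134.2]
eef_rot: [[0.966, 0.258, 0.001], [0.258, -0.966, -0.0], [0.001, 0.0, -1.0]]
contact_force: [-0.2, -0.2, 2.6]
opening: 13.6
finger_force: 30.0
```

```bash
python3 st.py
```

```text
[ 4.8954e+02 -6.8940e+01  1.3413e+02 -8.0000e-01  1.1000e-01  2.2000e+00
 -1.2000e-01  2.9000e-01  3.0000e-02] 14.92 [ 10.8  14.5 -24.8   0.  -50.7  94.1] 22.6 14.055463904941934
```

apply_moves(motion=[[[0,0,0],[0,0,-0.06],-1],[[0,0,0],[0,0,0],-1],[[0,0,0],[0,0,0],-1]])

```text
clock: 22.95
ee_pos: [489.6, -68.9, 134.0]
eef_rot: [[0.95, 0.314, 0.001], [0.314, -0.95, -0.0], [0.001, 0.0, -1.0]]
contact_force: [0.2, -0.1, 3.9]
opening: 13.3
finger_force: 30.0
```

```bash
python3 st.py
```

```text
[ 4.8960e+02 -6.8930e+01  1.3398e+02  5.1000e-01 -1.5000e-01  3.3500e+00
 -1.8000e-01  1.0000e-01 -0.0000e+00] 18.29 [ 10.9  14.5 -24.8   0.  -50.7  97.4] 23.05 13.833152140455105
```

Run:
```python
from h import *
b=cam('side');a=cam('scene')
for n,c in(('side',b),('scene',a)):
    im=cv2.imread(f'pics/{n}0.png');hs=cv2.cvtColor(im,cv2.COLOR_BGR2HSV)
    for k,s in(('red',(571.3,-110.8)),('blue',(489.9,-68.8))):
        u0=proj(c,(*s,83));u=proj(c,(*s,106));d=proj(c,(*s,107))-u
        x,y=int(round(u[0])),int(round(u[1]))
        W=hs[y-10:y+14,x-6:x+7];g=((W[...,0]>12)&(W[...,0]<34)&(W[...,1]>75))
        ys,xs=np.nonzero(g)
        print(n,k,'collar',u0.round(1),'z106',u.round(1),'px/mm',d.round(3),'gold cx',(xs.mean()+x-6).round(1),'cy',(ys.mean()+y-10).round(2),'rows',ys.min()+y-10,ys.max()+y-10,len(ys))
        print('   rowcounts',g.sum(1))
```

```text
side red collar [354.3 227.8] z106 [354.4 220.4] px/mm [ 0.005 -0.325] gold cx 354.0 cy 222.88 rows 220 225 26
   rowcounts [0 0 0 0 0 0 0 0 0 0 1 5 5 5 5 5 0 0 0 0 0 0 0 0]
side blue collar [378.8 241.3] z106 [379.1 233.7] px/mm [ 0.014 -0.333] gold cx 378.8 cy 234.59 rows 232 237 27
   rowcounts [0 0 0 0 0 0 0 0 3 5 5 5 5 4 0 0 0 0 0 0 0 0 0 0]
scene red collar [273.2 243.7] z106 [272.5 236.2] px/mm [-0.03  -0.332] gold cx 274.0 cy 237.37 rows 235 241 27
   rowcounts [0 0 0 0 0 0 0 0 0 4 6 4 6 4 2 1 0 0 0 0 0 0 0 0]
scene blue collar [270.5 220.7] z106 [269.8 213.4] px/mm [-0.03  -0.324] gold cx 270.0 cy 213.62 rows 211 216 21
   rowcounts [0 0 0 0 0 0 0 0 1 3 5 7 4 1 0 0 0 0 0 0 0 0 0 0]
```

Both views put the blue nut about 3–5 mm taller than red, which matches home at TCP z 134.3 against 130.7 for red. I'll start turning it.

apply_moves(motion=[[[0,0,-0.0002],[0,0,0.14],-1],[[0,0,0],[0,0,0.14],-1],[[0,0,0],[0,0,0.14],-1],[[0,0,0],[0,0,0.14],-1],[[0,0,0],[0,0,0.14],-1],[[0,0,0],[0,0,0.14],-1],[[0,0,0],[0,0,0.14],-1],[[0,0,0],[0,0,0.14],-1],[[0,0,0],[0,0,0.14],-1],[[0,0,0],[0,0,0.14],-1]])

```text
clock: 24.2
ee_pos: [489.4, -68.8, 134.0]
eef_rot: [[0.466, -0.885, 0.0], [-0.885, -0.466, 0.0], [0.0, -0.0, -1.0]]
contact_force: [-0.2, 0.9, 2.9]
opening: 13.9
finger_force: 30.0
```

```bash
python3 st.py
```

```text
[ 4.8935e+02 -6.8800e+01  1.3397e+02 -1.9000e-01  9.5000e-01  2.6500e+00
  1.3000e-01  7.0000e-02  3.0000e-02] -61.89 [ 10.9  14.5 -24.8  -0.  -50.7  17.3] 24.3 13.816586395679213
```

apply_moves(motion=[[[0,0,0],[0,0,0.142],-1],[[0,0,0],[0,0,0.142],-1],[[0,0,0],[0,0,0.142],-1],[[0,0,0],[0,0,0.142],-1],[[0,0,0],[0,0,0.142],-1],[[0,0,0],[0,0,0.142],-1],[[0,0,0],[0,0,0.142],-1],[[0,0,0],[0,0,0.142],-1],[[0,0,0],[0,0,0.142],-1],[[0,0,0],[0,0,0.142],-1]])

```text
clock: 25.35
ee_pos: [489.7, -68.7, 134.1]
eef_rot: [[-0.803, -0.596, 0.001], [-0.596, 0.803, 0.0], [-0.001, -0.0, -1.0]]
contact_force: [0.9, 1.0, 2.7]
opening: 13.8
finger_force: 30.0
```

apply_moves(motion=[[[0,0,0],[0,0,0.142],-1],[[0,0,0],[0,0,0.142],-1],[[0,0,0],[0,0,0.142],-1],[[0,0,0],[0,0,0],-1],[[0,0,0],[0,0,0],-1],[[0,0,0],[0,0,0],-1]])

```text
clock: 25.95
ee_pos: [489.7, -68.8, 134.1]
eef_rot: [[-0.976, -0.217, 0.001], [-0.217, 0.976, 0.0], [-0.001, -0.0, -1.0]]
contact_force: [1.1, 0.9, 2.5]
opening: 13.9
finger_force: 30.0
```

```bash
python3 st.py
```

```text
[ 4.897e+02 -6.882e+01  1.341e+02  1.400e+00  5.700e-01  2.730e+00
  1.900e-01 -5.100e-01  0.000e+00] -167.55 [ 10.9  14.5 -24.8   0.  -50.7 -88.4] 26.05 13.728766079994683
```

Force and height stayed constant through the whole half turn, so the key drove the nut. Next I'll back off the play, relieve the press and let go.

apply_moves(motion=[[[0,0,-0.0005],[0,0,-0.06],-1],[[0,0,-0.0005],[0,0,-0.02],-1],[[0,0,0],[0,0,0],-1],[[0,0,0],[0,0,0],-1]])

```text
clock: 26.5
ee_pos: [489.2, -68.9, 134.8]
eef_rot: [[-0.957, -0.291, -0.0], [-0.291, 0.957, 0.0], [0.0, 0.0, -1.0]]
contact_force: [1.7, 0.2, 0.4]
opening: 14.2
finger_force: 30.0
```

```bash
python3 st.py
```

```text
[ 4.8921e+02 -6.8910e+01  1.3478e+02  1.7300e+00 -8.0000e-02  5.8000e-01
  2.0000e-02 -5.9000e-01 -1.0000e-02] -163.09 [ 10.9  14.4 -24.8  -0.  -50.8 -83.9] 26.6 13.844328947031181
```

apply_moves(motion=[[[0,0,0],[0,0,0],-0.6],[[0,0,0],[0,0,0],-0.5],[[0,0,0],[0,0,0],-0.4],[[0,0,0],[0,0,0],-0.3],[[0,0,0],[0,0,0],-0.2],[[0,0,0],[0,0,0],-0.1],[[0,0,0],[0,0,0],-0.1],[[0,0,0],[0,0,0],-0.1]])

```text
clock: 27.45
ee_pos: [489.2, -68.9, 134.9]
eef_rot: [[-0.957, -0.291, -0.0], [-0.291, 0.957, 0.0], [0.0, 0.0, -1.0]]
contact_force: [-0.2, 0.2, 0.1]
opening: 38.8
finger_force: 0.0
```

Released. I'll go straight up, then check that the key is standing.

apply_moves(motion=[[[0,0,-0.01],[0,0,0],-0.1],[[0,0,-0.015],[0,0,0],-0.1],[[0,0,-0.02],[0,0,0],-0.1],[[0,0,-0.03],[0,0,0],-0.1],[[0,0,-0.04],[0,0,0],-0.1],[[0,0,-0.04],[0,0,0],-0.1],[[-0.02,0,0],[0,0,0],-0.1],[[-0.02,0,0],[0,0,0],-0.1],[[0,0,0],[0,0,0],-0.1],[[0,0,0],[0,0,0],-0.1]])

```text
clock: 28.45
ee_pos: [527.2, -57.3, 290.0]
eef_rot: [[-0.957, -0.291, -0.001], [-0.291, 0.957, -0.0], [0.001, 0.0, -1.0]]
contact_force: [0.2, -0.6, 0.2]
opening: 39.1
finger_force: 0.0
```

```bash
python3 st.py
python3 - <<'E'
from h import *
a=cam('wrist');b=cam('side')
for c in(a,b):
    hs=cv2.cvtColor(c['img'],cv2.COLOR_BGR2HSV);H,S,V=cv2.split(hs)
    m=((H>=3)&(H<16)&(S>150)&(V>50)).astype(np.uint8)
    u=proj(c,(489.9,-68.8,168)).round(1);v=proj(c,(489.9,-68.8,150)).round(1)
    print('expected top',u,'mid',v,[(x[0],x[1]) for x in blobs(m,15) if np.hypot(*(x[0]-v))<50])
    if c is a:
        L=[x for x in blobs(m*(V>150).astype(np.uint8),15) if np.hypot(*(x[0]-v))<60]
        if L:
            x,y,w,h,_=max(L,key=lambda q:q[1][4])[1];p=np.argwhere(m[y:y+h,x:x+w]*(V[y:y+h,x:x+w]>150))[:,::-1]+[x,y]
            print(cv2.minAreaRect(np.array([onz(c,q,168)[:2] for q in p],np.float32)))
E
```

```text
[ 5.2696e+02 -5.7410e+01  2.9004e+02  7.0000e-02 -2.6000e-01  3.5000e-01
 -1.0000e-02  3.0000e-02  1.0000e-02] -163.08 [ 11.3  10.3  -6.2   0.  -73.5 -84.4] 28.55 39.23701907908609
expected top [320.  184.7] mid [319.9 182.1] [(array([319.6, 183.4]), array([311, 157,  18,  54, 923], dtype=int32))]
((489.6148376464844, -69.61788940429688), (42.39853286743164, 12.711774826049805), 17.220928192138672)
expected top [380.  212.7] mid [379.7 218.9] [(array([379.9, 219.1]), array([373, 213,  15,  14, 195], dtype=int32))]
```

The key stands upright on the blue nut: the handle top is centred within 1 mm of the expected point, at the right height, with yaw 17.2° against 17.5° for the filter.

```bash
python3 -c "
from rig import sign_off
print(sign_off())"
```

```text
the job is handed in; nothing more can be done
None
```

I tightened the red nut by one quarter turn (seen in the wrist image) and the blue nut by two (inferred from key yaw, steady height and force, since the key covers it). The key is released and upright, home on the blue nut, and the job is handed in, but sign-off returned no verdict.

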